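Lock the drilling jig with its bayonet plug

ROBOT

A 6-joint arm with a two-finger parallel gripper is mounted at the origin on the work surface; the furniture and walls round the work are solid. World frame = base frame: x ahead of the robot, y to its left, z up, the work surface at z = 0. Lengths are in m, angles in rad, forces in N, time in s.
With the tool pointing down it reaches from about 0.35 to 0.775 m from the base axis. Payload 5.5 kg.
Tool frame: the origin (TCP) lies on the centre line of the jaws, within the pads' length; the fingertips stand 11 mm ahead of it and the grasp point (between the pads) lies 8 mm behind it (env.tip_extent is the distance from the TCP to the fingertips, in m); z points along the fingers, y is the line along which they close (so a half turn about z gives the same grasp; the last joint's range is limited). The gripper opens to 85 mm and grips with 20 to 120 N. Pads are 22 mm wide; open, the fingers measure 114 mm over their backs; the gripper's body (76 mm by 85 mm) begins 54 mm behind the grasp point. The pads swing forward as they close: fully open they stand 13 mm farther back than shut.
Start: joints at [1.204, 0.313, 0.046, 1.304, 0, 1.431], TCP at [0.129, 0.56, 0.242] pointing down, gripper open.
Joint ranges: [-2.76, 2.76], [-0.86, 1.69], [-1.03, 1.26], [-2.2, 2.34], [-1.47, 1.5], [-3.14, 3.14]. Speed limits (rad/s): [2.57, 2.57, 3.14, 3.14, 3.14, 3.14].

INTERFACE

Orientations are given as a unit quaternion [w, x, y, z].
In Python, from workcell import env gives the robot as it stands.
- The arm moves only by the shell command python3 -m jog 'ROWS' [FORCE]. ROWS is JSON, a list of rows, each a list of 5 numbers: the gripper's target within -1 to 1 (shut at 1, half-way at 0, fully open at -1), then the shift along the tool's x, y, z in m, then the turn about the tool's z in degrees. In form: [[fingers, tx, ty, tz, turn], ...]. A call has 1 to 5 rows; each row shifts and turns the commanded pose from where the row before left it, along the tool's axes as they then stand; what a row does not reach is not made up. A row lasts 1/12 s, in which the tool goes at most 41.7 mm and 7.16 degrees, less where a joint would pass 70% of its speed; a pose out of reach is approached as far as the arm can. A call is refused whole if a number of a shift passes 0.0417 or a number of a turn 7.16, either way. A call with a gripper value outside its range is refused whole. The fingers move at their own pace and stop on an object; FORCE is the grip in N (left out, the last holds). Time passes only in rows, so rows that do not move let the fingers close. It gives the time, the measured TCP pose, the force, the opening and the grip force at its end, in the units of the state.
- env.get_state(): the state, without advancing time (a new reading comes with each control period).
- env.read_camera(name): name is "scene" or "top"; returns a dict with "img" (400x640x3 uint8, red, green, blue), "fov_y" (degrees; the focal length in pixels is half the picture's height over the tangent of half this angle, whatever the lens; pixels are square), "cx", "cy" (the principal point, pixels), "T" (4x4, takes a point from camera to world coordinates). Camera axes: x right, y up, looking along -z (the intrinsics and any distortion apply to the point x, -y, -z); pixel columns grow to the right and rows downward; lengths in m; the calibration is good to about 2 mm. A picture is of the moment at which its call begins. There is no depth.
- env.hand_in(): hands the job in; it is judged then, once.
The state is a dict: "clock": time; "joint_pos": joint angles; "qvel": joint speeds; "tau": joint torques, N m; "tcp_pos": TCP position; "orientation": TCP orientation; "wrist_force": force on the tool from outside, world axes, zero at the start; "ft_torque": the same for the moment, N m; "finger_gap": finger opening in m; "grip_force": force on a finger pad.
Only numpy, scipy, OpenCV 4.12 (cv2) and the standard library are available. Lean on these libraries where they do the work, as an engineer would, in place of code of your own. Each camera call takes 0.05 s, during which the arm holds its last target. There are 200 camera calls.

TASK

Lock the drilling jig: take the plug with the bar grip and the two side pins, push it down into the jig's round socket with its pins in the two notches, and with it pushed in twist it clockwise (seen from above) a quarter turn against the spring, as far as it goes. Finish while still gripping it and holding it seated and twisted, so that a colleague can put the cross pin in: it springs back if let go, so do not release it. Leave the round-knobbed plug, the jar and the offcut where they stand.

Things in the scene. Friction and masses are not known exactly. Their poses are not given: they have to be found in the camera images.
- jig: Drilling jig, fixed: plywood board 150 x 235 x 18 mm with a steel socket collar (68 mm across, rim 54 mm above the bench). Origin: on the bench under the socket's axis; z up. Workpiece, fence and steel bush arm (none above 54 mm) lie on its +y side, from 34 mm off the axis; a black pin hole marks the collar's -x side.
- socket_mouth (a point): Point on the socket's axis at rim height; axes turn with the jig, z up. The socket opens upward: a 36 mm round hole with two notches, 11 mm wide and reaching 23.5 mm from the axis, to +x and to -x. The lip round the hole is 6 mm thick, hollow underneath.
- spring_seat (a joint): Travel of the round spring seat in the socket, m, growing downward. At 0 (rest) its top is 4 mm below the rim; a plug set on it has its pins held in the notches. From 0.0095 the pins are clear below the lip and can turn; at 0.0125 the plug's flange meets the rim. The spring pushes up with 3 N at rest, 10 N there.
- blade (a joint): Clockwise turn (from above) of the blade on the seat, rad: 0 at rest (along the socket's y), stop at 1.4. Blade 4.5 mm thick, 26 long, 5 high; it fits the slot under the bayonet plug and turns with it after about 0.15 rad of play. Its spring resists with 0.07 N m at 0, 0.24 at 1.4; a plug let go turns back and pops up.
- bayonet_plug: Bayonet plug, aluminium, 56 mm high, 0.16 kg, upright on the bench; origin: centre of underside, z up. Spigot 32 mm across, 16.5 high. Two side pins, 7 mm thick, along +x and -x, centres 4 mm up, ends 21 mm from the axis. Slot 8.5 mm wide across the underside along y. Flange 50 mm across, 16.5 to 21.5 mm up. Half turn alike.
- plug_grip (a point): Middle of the bayonet plug's straight grip bar, on its axis 44 mm above the underside; axes as the plug's. The bar is 46 mm long along x (the same way as the pins), 16 mm thick in y, and stands from 21.5 to 56 mm above the underside: grip it across y.
- round_plug: A plain aluminium plug with the same flange and spigot but no pins and a round ribbed knob (40 mm across) instead of a bar, 47.5 mm high; stands near the bayonet plug, origin at the centre of its underside. Not used; leave it where it is.
- screw_jar: Jar of screws, 64 mm across, 73 mm high, origin at the centre of its underside. A bystander.
- offcut: Wood offcut 40 x 70 x 21 mm, lying on the bench, origin at the centre of its underside. A bystander.
Mind the look-alikes: they are no part of the job. What is shaped like the bayonet_plug but red or yellow is not meant.

How it is judged:
On the way:
1. the bayonet plug is in the socket and pushed down against the spring, not yet twisted (horizontal distance between bayonet_plug and socket_mouth below 0.006 m and angle between bayonet_plug's own z axis and vertical below 0.15 rad and value of joint spring_seat above 0.006 m and value of joint blade below 0.4 rad), for 0.05 s.
At the end, for the whole second after the job is handed in: The bayonet plug is in the socket (within 6 mm of its axis, within 0.15 rad of upright), the spring seat is held down more than 7 mm, the blade is turned more than 1.1 rad clockwise (its stop is at 1.4), the plug is still, and the fingers still grip it with more than 1 N (horizontal distance between bayonet_plug and socket_mouth below 0.006 m and angle between bayonet_plug's own z axis and vertical below 0.15 rad and value of joint spring_seat above 0.007 m and value of joint blade above 1.1 rad and linear speed of bayonet_plug below 0.02 m/s and contact force between the fingers and bayonet_plug above 1 N); the arm keeps its last pose, push and grip.
It fails at once if the round-knobbed plug is moved more than 30 mm (distance of round_plug from where it was at the start of the episode above 0.03 m).
It fails at once if the jar of screws is moved more than 30 mm (distance of screw_jar from where it was at the start of the episode above 0.03 m).
It fails at once if the offcut is moved more than 30 mm (distance of offcut from where it was at the start of the episode above 0.03 m).
It also fails if it takes over 46 s, if anything falls off the work surface, if the arm or the gripper's body presses on something with over 40 N, if the wrist force passes 120 N, or if a joint passes its speed limit or range.

## Working session

There is one attempt and no reset: what is moved stays moved. The work goes in short steps, Python scripts to look and compute and a shell command to move; the robot and the scene stay as the last step left them, time stands still between calls to the robot, and variables do not carry over. Pictures are saved under pics/ and viewed, at most 10 in all, crops included, and the job is handed in when it is done.

```bash
mkdir -p pics
cat > h.py <<'E'
import numpy as np, cv2
from workcell import env
def cam(n):
    c=env.read_camera(n); c['img']=np.ascontiguousarray(c['img'][:,:,::-1]); return c
def ray(c,u,v,z):
    f=c['img'].shape[0]/2/np.tan(np.radians(c['fov_y'])/2)
    T=np.array(c['T']); d=T[:3,:3]@np.array([(u-c['cx'])/f,-(v-c['cy'])/f,-1]); o=T[:3,3]
    return (o+d*(z-o[2])/d[2])
def proj(c,p):
    f=c['img'].shape[0]/2/np.tan(np.radians(c['fov_y'])/2)
    T=np.array(c['T']); q=T[:3,:3].T@(np.array(p)-T[:3,3]); return c['cx']+f*q[0]/-q[2], c['cy']-f*q[1]/-q[2]
E
python3 - <<'E'
from h import *
for n in('scene','top'):
    c=cam(n); cv2.imwrite(f'pics/{n}0.png',c['img']); print(n,[k for k in c],c['fov_y'],c['cx'],c['cy'],np.round(c['T'],3).tolist())
print(env.get_state())
E
```

```text
scene ['img', 'fov_y', 'cx', 'cy', 'T'] 45.93586371902312 318.57507494443854 199.55168644231333 [[0.528, 0.509, -0.68, -0.292], [-0.849, 0.325, -0.416, -0.621], [0.009, 0.797, 0.604, 0.786], [0.0, 0.0, 0.0, 1.0]]
top ['img', 'fov_y', 'cx', 'cy', 'T'] 54.58045322716148 322.6331257052596 200.4841499594397 [[0.017, 0.981, -0.194, 0.329], [-1.0, 0.015, -0.016, -0.121], [-0.013, 0.194, 0.981, 1.057], [0.0, 0.0, 0.0, 1.0]]
{'clock': 0.1, 'joint_pos': array([1.20440329e+00, 3.13928730e-01, 4.51095113e-02, 1.30362698e+00,
       2.89193248e-05, 1.43119828e+00]), 'qvel': array([ 0.00078201, -0.00231608,  0.00155924,  0.00240014, -0.00055836,
        0.00064476]), 'tau': array([ 3.35771358e-03, -4.81727278e+01,  2.99243331e+01,  1.27773741e-02,
       -1.08076244e-04,  5.35677401e-06]), 'tcp_pos': array([0.12913315, 0.55986117, 0.24150301]), 'orientation': array([-2.20484843e-04,  1.13154594e-01,  9.93577051e-01, -7.95055135e-04]), 'wrist_force': array([ 1.38593203, -0.12866761,  0.55531416]), 'ft_torque': array([-0.01129224, -0.01471979, -0.06674145]), 'grip_force': 0.0, 'finger_gap': 0.08521082274233274}
```

View pics/top0.png

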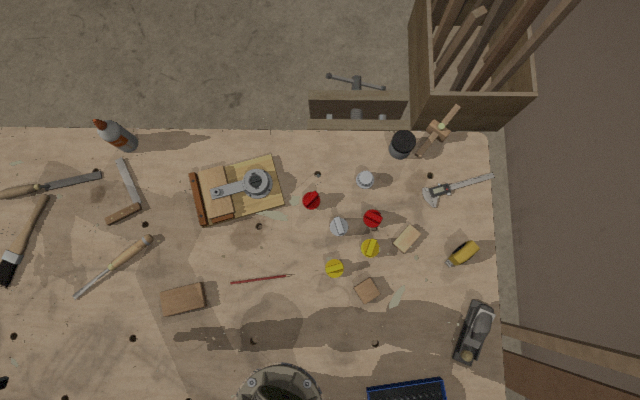

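View pics/scene0.png

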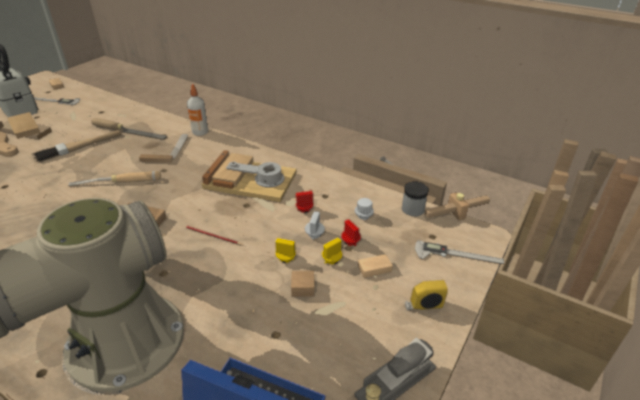

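The top view shows the jig's collar at (258,182). The silver plug with a bar is at (339,227) and the silver round-knob plug at (365,179). The red plugs at (311,200) and (373,218) and the yellow ones at (370,247) and (335,268) are look-alikes. The silver plug at (339,227) (scene view 315,224) fits because it is aluminium with a bar grip. I'll confirm that in an enlarged crop together with the jig.

Run:
```python
from h import *
a=cv2.imread('pics/top0.png');b=cv2.imread('pics/scene0.png')
f=lambda i,u,v,w=33,hh=25:cv2.resize(i[v-hh:v+hh,u-w:u+w],(400,300),interpolation=cv2.INTER_CUBIC)
cv2.imwrite('pics/crop1.png',np.vstack([np.hstack([f(a,342,227),f(a,258,182)]),np.hstack([f(b,316,224),f(b,266,175)])]))
```

```text
(no output)
```

View pics/crop1.png

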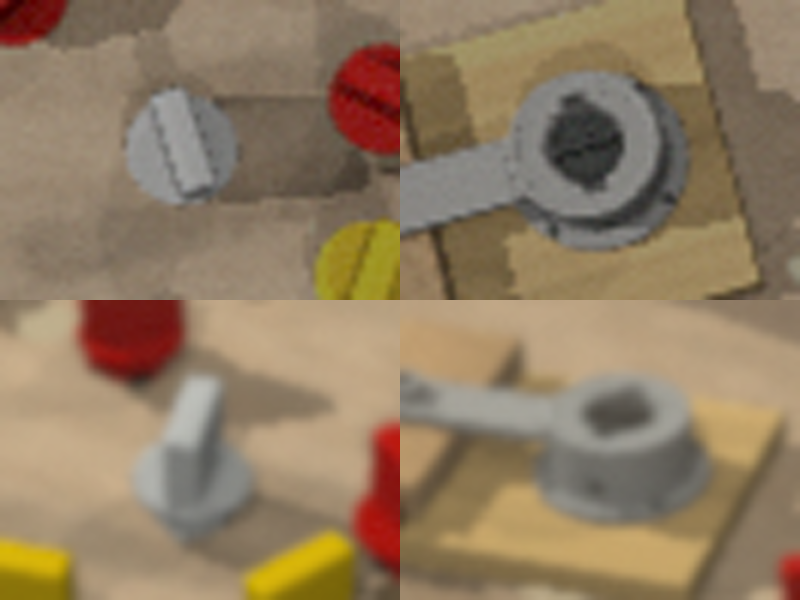

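The crops confirm it: (339,227) is bare aluminium with a straight bar and pins. The socket's notches run top to bottom in the picture, tilted about 14°, and the bar is tilted about 15°. Next I measure both.

Run:
```python
from h import *
def cdir(c,p,q,z):
    d=(ray(c,*p,z)-ray(c,*q,z))[:2]; return np.degrees(np.arctan2(d[1],d[0]))%180
M={}
for n,pb,ps in(('top',(339,226),(258,182)),('scene',(315,224),(267,173))):
    c=cam(n); hsv=cv2.cvtColor(c['img'],cv2.COLOR_BGR2HSV)
    m=((hsv[:,:,1]<45)&(hsv[:,:,2]>115)).astype(np.uint8)
    k,l,s,ce=cv2.connectedComponentsWithStats(m)
    i=min((j for j in range(1,k) if s[j,4]>40),key=lambda j:np.hypot(*(ce[j]-pb)))
    print(n,'plug comp',s[i],ce[i])
    cn=cv2.findContours((l==i).astype(np.uint8),0,1)[0][0]; (u,v),ax,an=cv2.fitEllipse(cn); print('ell',u,v,ax,'z.0215',ray(c,u,v,.0215))
    g=cv2.cvtColor(c['img'],cv2.COLOR_BGR2GRAY)
    mb=((l==i)&(g>np.percentile(g[l==i],65))).astype(np.uint8)
    k2,l2,s2,c2=cv2.connectedComponentsWithStats(mb);j=1+np.argmax(s2[1:,4])
    r=cv2.minAreaRect(np.argwhere(l2==j)[:,::-1].astype(np.float32)); print('bar',s2[j],r)
    bx=cv2.boxPoints(r); e=[(bx[0]+bx[1])/2,(bx[1]+bx[2])/2,(bx[2]+bx[3])/2,(bx[3]+bx[0])/2]
    p,q=(e[0],e[2]) if np.hypot(*(e[0]-e[2]))>np.hypot(*(e[1]-e[3])) else (e[1],e[3])
    print('bar ctr z.056',ray(c,*r[0],.056),'len',np.linalg.norm(ray(c,*p,.056)-ray(c,*q,.056)),'dir',cdir(c,p,q,.056))
    # socket hole: dark blob
    d=np.zeros_like(g);w=11;d[ps[1]-w:ps[1]+w,ps[0]-w:ps[0]+w]=1
    md=((d>0)&(g<105)).astype(np.uint8); k3,l3,s3,c3=cv2.connectedComponentsWithStats(md)
    j=min((j for j in range(1,k3) if s3[j,4]>20),key=lambda j:np.hypot(*(c3[j]-ps)))
    P=np.argwhere(l3==j)[:,::-1]
    W=np.array([ray(c,a,b,.054)[:2] for a,b in P]); C=W.mean(0); ev,E=np.linalg.eigh(np.cov((W-C).T))
    print('hole',s3[j],c3[j],C,np.sqrt(ev)*1e3,'dir',np.degrees(np.arctan2(E[1,1],E[0,1]))%180,'ext',np.ptp((W-C)@E,axis=0)*1e3)
c=cam('top')
a=[ray(c,u,v,.018) for u,v in((309-84+685/6.06-400/6.06,157),(225+360/6.06,157+285/6.))]; d=a[0]-a[1]; print('board edge',np.degrees(np.arctan2(d[1],d[0]))%180)
from scipy.spatial.transform import Rotation as R
q=env.get_state()['orientation']; print(R.from_quat(q[[1,2,3,0]]).as_matrix().round(3))
```

```text
top plug comp [329 216  19  20 245] [337.73469388 226.04897959]
ell 337.9897766113281 225.96380615234375 (17.010143280029297, 18.053424835205078) z.0215 [ 0.46500039 -0.14609689  0.0215    ]
bar [334 217  10  16  67] ((338.3499755859375, 224.55003356933594), (15.17893123626709, 4.743415832519531), 71.56504821777344)
bar ctr z.056 [ 0.46419263 -0.14614498  0.056     ] len 0.039624783416940604 dir 18.8910399238578
hole [248 172  14  17 162] [254.85185185 180.25925926] [0.58011568 0.07786575] [ 8.65936764 11.22139034] dir 19.247377976782644 ext [36.11826725 46.52514883]
scene plug comp [305 211  20  28 280] [313.88928571 225.29642857]
ell 314.1687316894531 224.93295288085938 (17.122146606445312, 24.028961181640625) z.0215 [ 0.47352494 -0.14101682  0.0215    ]
bar [305 212  13  21  92] ((311.0588073730469, 221.23526000976562), (5.830951690673828, 21.951818466186523), 30.963754653930664)
bar ctr z.056 [ 0.44663239 -0.14897726  0.056     ] len 0.07602422530928454 dir 11.554691053280607
hole [264 166  10   6  46] [268.52173913 168.52173913] [0.57915684 0.07750628] [6.80260551 7.87406765] dir 179.35526525534638 ext [25.68694362 29.51599439]
board edge 16.401917655411207
[[-0.974  0.225 -0.   ]
 [ 0.225  0.974 -0.001]
 [ 0.    -0.001 -1.   ]]
```

Both measurements agree with the geometry. The plug's bar is at about (0.4645, -0.146) with direction about 18°. The socket is at (0.580, 0.078) with direction about 17–19°. I approach above the plug with the fingers half closed, because a red look-alike stands about 80 mm away along the closing line.

```bash
python3 -m jog '[[0,-0.03,-0.024,0,0],[0,-0.03,-0.024,0,0],[0,-0.03,-0.024,0,0],[0,-0.03,-0.024,0,0],[0,-0.03,-0.024,0,0]]' 40 >/dev/null
python3 -m jog '[[0,-0.03,-0.024,0,0],[0,-0.03,-0.024,0,0],[0,-0.03,-0.024,0,0],[0,-0.03,-0.024,0,0],[0,-0.03,-0.024,0,0]]' 
python3 -m jog '[[0,-0.03,-0.024,0,0],[0,-0.03,-0.024,0,0],[0,-0.0135,-0.036,0,0],[0,-0.0135,-0.036,0,0],[0,-0.0135,-0.036,0,0]]' >/dev/null
python3 -m jog '[[0,-0.0135,-0.036,0,0],[0,-0.0135,-0.036,0,0],[0,-0.0135,-0.036,0,0],[0,-0.0135,-0.036,0,0],[0,-0.0135,-0.036,0,0]]' >/dev/null
python3 -m jog '[[0,-0.0135,-0.036,0,0],[0,0,0,0.02,-7],[0,0,0,0.02,-7],[0,0,0,0.02,-7],[0,0,0,0.02,-7]]' 
python3 -m jog '[[0,0,0,0,-3],[0,0,0,0,0],[0,0,0,0,0]]'
cat >> h.py <<'E'
from scipy.spatial.transform import Rotation as R
def rel(x,y,z,yaw=None):  # yaw: wanted world angle (deg) of tool y
    s=env.get_state(); Rm=R.from_quat(np.array(s['orientation'])[[1,2,3,0]]).as_matrix(); p=np.array(s['tcp_pos'])
    cy=np.degrees(np.arctan2(Rm[1,1],Rm[0,1]))
    print('t',s['clock'],'tcp',p.round(4),'yaw %.1f'%cy,'tilt',Rm[:,2].round(4),'gap %.4f grip %.1f'%(s['finger_gap'],s['grip_force']),'F',s['wrist_force'].round(1),'M',s['ft_torque'].round(2),'j6 %.2f'%s['joint_pos'][5])
    print('move tool',(Rm.T@(np.array([x,y,z])-p)).round(4), 'turn', None if yaw is None else round(cy-yaw,1))
E
python3 -c "
from h import *
rel(.4645,-.146,.12,108)"
```

```text
clock: 1.08
tcp_pos: [0.3684, 0.2574, 0.2425]
orientation: [0.0, 0.113, 0.994, 0.0]
wrist_force: [0.7, -0.3, 0.0]
finger_gap: 0.0425
grip_force: 0.0
clock: 2.33
tcp_pos: [0.4607, -0.1448, 0.1614]
orientation: [0.0, -0.133, 0.991, 0.0]
wrist_force: [-0.2, -0.5, 0.6]
finger_gap: 0.043
grip_force: 0.0
clock: 2.58
tcp_pos: [0.4609, -0.1443, 0.1623]
orientation: [-0.0, -0.156, 0.988, 0.0]
wrist_force: [-0.6, 0.1, -0.3]
finger_gap: 0.0426
grip_force: 0.0
t 2.5833 tcp [ 0.4609 -0.1443  0.1623] yaw 107.9 tilt [-1.e-04  2.e-04 -1.e+00] gap 0.0426 grip 0.0 F [-0.6  0.1 -0.3] M [-0.05  0.04 -0.  ] j6 -0.78
move tool [-0.0029 -0.0027  0.0423] turn -0.1
```

```bash
python3 -m jog '[[0,-0.003,-0.0027,0.03,0],[0,0,0,0.03,0],[0,0,0,0.02,0],[0,0,0,0,0]]' >/dev/null
python3 - <<'E'
from h import *
rel(.4645,-.146,.039,108)
out=[]
for n in('top','scene'):
    c=cam(n); u,v=map(int,proj(c,(.4645,-.146,.07))); out.append(cv2.resize(c['img'][v-33:v+33,u-33:u+33],(400,400),interpolation=cv2.INTER_CUBIC))
cv2.imwrite('pics/g1.png',np.hstack(out))
E
```

```text
t 2.9167 tcp [ 0.4625 -0.1448  0.0794] yaw 107.9 tilt [-0.0047  0.0025 -1.    ] gap 0.0425 grip 0.0 F [-1.2  0.8  0.5] M [ 0.02 -0.05 -0.03] j6 -0.78
move tool [-0.0017 -0.0019  0.0404] turn -0.1
```

View pics/g1.png

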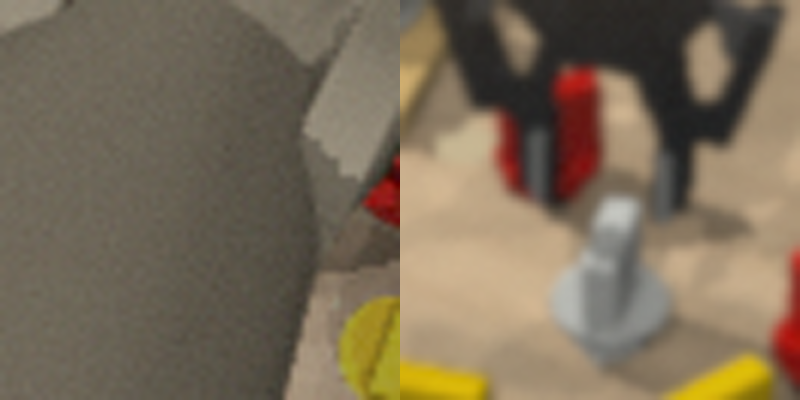

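The top view is hidden by the arm. In the scene crop the pads at (540,160) and (665,185) straddle the bar's line above the plug at (612,230). I descend and grip.

```bash
python3 -m jog '[[0,-0.0005,-0.0005,0.02,0],[0,0,0,0.02,0],[0,0,0,0,0],[0,0,0,0,0]]' 60
python3 -m jog '[[0.6,0,0,0,0],[0.9,0,0,0,0],[1,0,0,0,0],[1,0,0,0,0],[1,0,0,0,0]]' 60
python3 - <<'E'
from h import *
rel(.4645,-.146,.039,108)
E
python3 -m jog '[[1,0,0,-0.02,0],[1,0,0,-0.03,0],[1,0,0,-0.03,0],[1,0,0,0,0],[1,0,0,0,0]]'
python3 - <<'E'
from h import *
rel(.580,.078,.12,108)
c=cam('scene'); s=env.get_state(); u,v=map(int,proj(c,s['tcp_pos'])); cv2.imwrite('pics/g2.png',cv2.resize(c['img'][v-40:v+40,u-50:u+50],(800,640)[:2] and (750,600),interpolation=cv2.INTER_CUBIC))
E
```

```text
clock: 3.35
tcp_pos: [0.4656, -0.1464, 0.0435]
orientation: [0.0, -0.156, 0.988, -0.0]
wrist_force: [0.3, 0.6, 0.1]
finger_gap: 0.0425
grip_force: 0.0
clock: 3.77
tcp_pos: [0.4665, -0.1469, 0.0441]
orientation: [0.001, -0.156, 0.988, -0.001]
wrist_force: [-0.6, -0.1, 6.4]
finger_gap: 0.0147
grip_force: 59.0
t 3.7667 tcp [ 0.4665 -0.1469  0.0441] yaw 108.0 tilt [ 0.0029 -0.0014 -1.    ] gap 0.0147 grip 59.0 F [-0.6 -0.1  6.4] M [ 0.06  0.09 -0.02] j6 -0.78
move tool [0.0016 0.0014 0.0051] turn 0.0
clock: 4.18
tcp_pos: [0.4668, -0.147, 0.1246]
orientation: [0.002, -0.156, 0.988, -0.001]
wrist_force: [0.2, -0.2, -2.4]
finger_gap: 0.0151
grip_force: 59.2
t 4.1833 tcp [ 0.4668 -0.147   0.1246] yaw 108.0 tilt [ 0.0046 -0.0022 -1.    ] gap 0.0151 grip 59.2 F [ 0.2 -0.2 -2.4] M [-0.02  0.    0.02] j6 -0.78
move tool [-0.1772  0.179   0.0046] turn 0.0
```

View pics/g2.png

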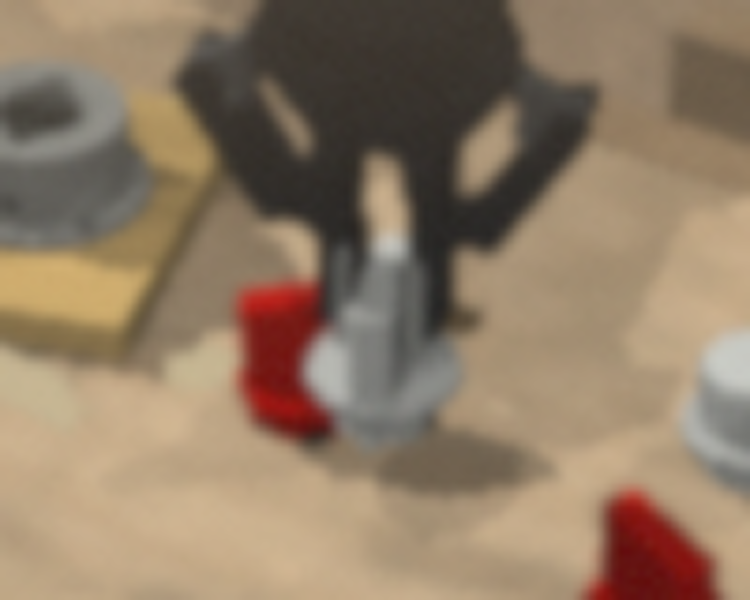

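The plug is held: gap 15 mm, 59 N, and upright in the crop with its flange at (380,370). I carry it to above the socket.

```bash
python3 -m jog '[[1,-0.0253,0.0256,-0.005,0],[1,-0.0253,0.0256,-0.005,0],[1,-0.0253,0.0256,0,0],[1,-0.0253,0.0256,0,0],[1,-0.0253,0.0256,0,0]]' >/dev/null
python3 -m jog '[[1,-0.0253,0.0256,0,0],[1,-0.0253,0.0256,0,0],[1,0,0,0,0],[1,0,0,0,0],[1,0,0,0,0]]' >/dev/null
python3 - <<'E'
from h import *
rel(.580,.078,.12,108)
c=cam('scene'); s=env.get_state(); t=s['tcp_pos']
img=c['img'].copy(); u,v=map(int,proj(c,(t[0],t[1],.07)))
x0,y0=u-45,v-34
big=cv2.resize(img[y0:y0+68,x0:x0+90],None,fx=8.8,fy=8.8,interpolation=cv2.INTER_CUBIC)
hsv=cv2.cvtColor(img,cv2.COLOR_BGR2HSV)
print('crop origin',x0,y0)
cv2.imwrite('pics/s1.png',big)
# expected flange outline / rim outline from current estimates
th=np.linspace(0,2*np.pi,9)[:-1]
f=lambda cx,cy,z,r:[tuple(((np.array(proj(c,(cx+r*np.cos(a),cy+r*np.sin(a),z)))-(x0,y0))*8.8).round().astype(int).tolist()) for a in th]
b=np.array(t)
print('flange low edge pred',f(t[0],t[1],t[2]-.0441+.0165,.025)); print('rim pred',f(.58,.078,.054,.034))
print('flange top pred', f(t[0],t[1],t[2]-.0441+.0215,.025))
E
```

```text
t 5.0667 tcp [0.5768 0.079  0.1305] yaw 108.1 tilt [-3.6e-03 -4.0e-04 -1.0e+00] gap 0.0149 grip 59.3 F [-0.2  0.3 -1.7] M [-0.02 -0.04 -0.03] j6 -0.32
move tool [-0.0028 -0.0019  0.0105] turn 0.1
crop origin 222 129
flange low edge pred [(442, 183), (383, 177), (330, 195), (314, 227), (345, 254), (406, 260), (459, 241), (473, 209)]
rim pred [(473, 297), (395, 290), (325, 315), (303, 359), (345, 396), (426, 405), (496, 378), (515, 334)]
flange top pred [(441, 169), (382, 164), (329, 182), (313, 213), (344, 240), (405, 246), (458, 227), (473, 195)]
```

View pics/s1.png

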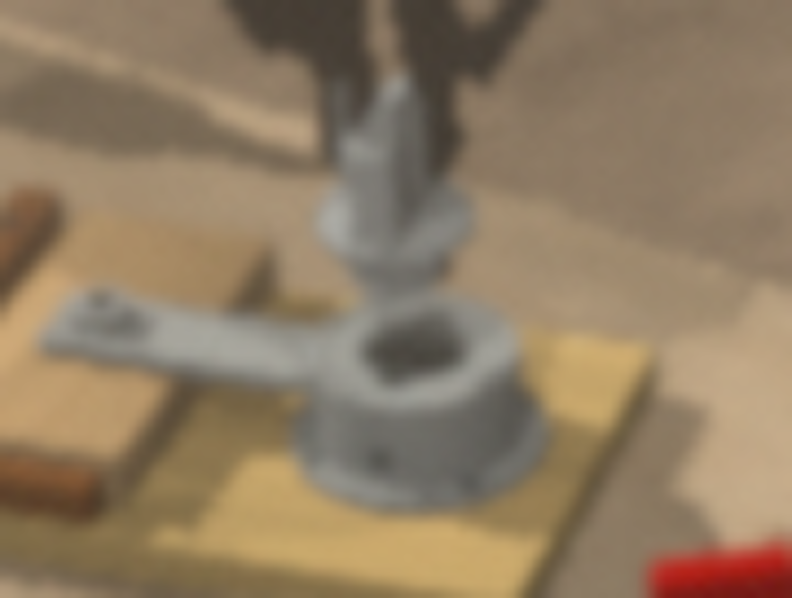

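The crop shows the plug hanging upright above the socket: flange edges x 317–474, socket hole centre about (415,347). Seen in this view the plug is within about 1–2 mm of the axis. I correct by the rest and lower to just above the rim.

```bash
python3 -m jog '[[1,-0.003,-0.003,0.012,0],[1,0,0,0.012,0],[1,0,0,0,0],[1,0,0,0,0],[1,0,0,0,0]]' >/dev/null
python3 - <<'E'
from h import *
rel(.5808,.077,.1,108)
E
```

```text
t 5.5333 tcp [0.5818 0.0762 0.1082] yaw 107.9 tilt [-4.e-04  1.e-04 -1.e+00] gap 0.0147 grip 59.3 F [ 0.4  0.9 -1.5] M [-0.05 -0.01 -0.01] j6 -0.32
move tool [0.0007 0.0011 0.0082] turn -0.1
```

```bash
python3 -m jog '[[1,0.0007,0.001,0.005,0],[1,0,0,0.004,0],[1,0,0,0,0],[1,0,0,0,0]]' >/dev/null
python3 -c "
from h import *
rel(.5808,.077,.094,108)"
python3 -m jog '[[1,0,0,0.003,0],[1,0,0,0.002,0],[1,0,0,0,0],[1,0,0,0,0]]' >/dev/null
python3 -c "
from h import *
rel(.5808,.077,.083,108)"
```

```text
t 5.8667 tcp [0.5809 0.0778 0.0991] yaw 108.0 tilt [-2.e-04  1.e-04 -1.e+00] gap 0.0148 grip 59.3 F [ 0.  -0.4 -2.5] M [-0.04  0.04  0.01] j6 -0.32
move tool [ 0.0003 -0.0007  0.0051] turn 0.0
t 6.2 tcp [0.5811 0.0778 0.0943] yaw 108.0 tilt [ 1.e-04  1.e-04 -1.e+00] gap 0.0148 grip 59.4 F [ 0.2  0.1 -2.3] M [ 0.02 -0.02  0.06] j6 -0.32
move tool [ 0.0005 -0.0007  0.0113] turn 0.0
```

There is no rim contact at 4 mm below the rim, so the spigot and pins are in. I press on.

```bash
python3 -m jog '[[1,0,0,0.002,0],[1,0,0,0.002,0],[1,0,0,0,0],[1,0,0,0,0]]' >/dev/null
python3 -c "
from h import *
rel(.5808,.077,.083,108)"
python3 -m jog '[[1,0,0,0.002,0],[1,0,0,0.002,0],[1,0,0,0,0],[1,0,0,0,0]]' >/dev/null
python3 -c "
from h import *
rel(.5808,.077,.083,108)"
python3 -m jog '[[1,0,0,0.0015,0],[1,0,0,0.0015,0],[1,0,0,0,0],[1,0,0,0,0]]' 80 >/dev/null
python3 -c "
from h import *
rel(.5808,.077,.083,108)"
```

```text
t 6.5333 tcp [0.5811 0.0778 0.0905] yaw 108.0 tilt [ 3.e-04  2.e-04 -1.e+00] gap 0.0151 grip 59.9 F [-1.1  0.3  2.8] M [ 0.09  0.28 -0.01] j6 -0.32
move tool [ 0.0005 -0.0007  0.0075] turn 0.0
t 6.8667 tcp [0.5811 0.0778 0.0865] yaw 108.0 tilt [ 3.e-04  2.e-04 -1.e+00] gap 0.0149 grip 60.2 F [-1.   0.7  3.7] M [0.1  0.34 0.02] j6 -0.32
move tool [ 0.0006 -0.0007  0.0035] turn 0.0
t 7.2 tcp [0.5811 0.0778 0.0837] yaw 108.0 tilt [ 4.e-04  2.e-04 -1.e+00] gap 0.0143 grip 83.3 F [-2.2 -0.2  6. ] M [ 0.07  0.48 -0.01] j6 -0.32
move tool [ 0.0006 -0.0006  0.0007] turn 0.0
```

The spring force of about 8 N at about 10 mm travel fits the description. I push slightly deeper, then twist clockwise.

```bash
python3 -m jog '[[1,0,0,0.001,0],[1,0,0,0.0005,0],[1,0,0,0,0],[1,0,0,0,0]]' 110 >/dev/null
python3 -c "
from h import *
rel(.5808,.077,.083,108)"
python3 -m jog '[[1,0,0,0,5],[1,0,0,0,5],[1,0,0,0,5],[1,0,0,0,5],[1,0,0,0,0]]' >/dev/null
python3 -c "
from h import *
rel(.5808,.077,.083,108)"
```

```text
t 7.5333 tcp [0.5812 0.0778 0.0824] yaw 108.0 tilt [ 6.e-04  1.e-04 -1.e+00] gap 0.0138 grip 110.8 F [-2.3  0.4  6.3] M [ 0.09  0.57 -0.08] j6 -0.32
move tool [ 0.0006 -0.0006 -0.0006] turn 0.0
t 7.95 tcp [0.582  0.0779 0.0827] yaw 87.8 tilt [ 2.2e-03  4.0e-04 -1.0e+00] gap 0.0136 grip 111.1 F [-1.3  0.9  6.1] M [0.16 0.18 0.12] j6 0.03
move tool [ 0.0011 -0.001  -0.0003] turn -20.2
```

```bash
python3 -m jog '[[1,0,0,0,5],[1,0,0,0,5],[1,0,0,0,5],[1,0,0,0,5],[1,0,0,0,5]]' >/dev/null
python3 -m jog '[[1,0,0,0,5],[1,0,0,0,5],[1,0,0,0,5],[1,0,0,0,0]]' >/dev/null
python3 -c "
from h import *
rel(.5808,.077,.083,108)"
python3 -m jog '[[1,0,0,0,5],[1,0,0,0,5],[1,0,0,0,5],[1,0,0,0,5],[1,0,0,0,0]]' >/dev/null
python3 -c "
from h import *
rel(.5808,.077,.082,22)"
```

```text
t 8.7 tcp [0.5812 0.0782 0.0824] yaw 47.8 tilt [ 7.e-04  1.e-03 -1.e+00] gap 0.0138 grip 111.1 F [-1.5  2.6  6.7] M [0.37 0.57 0.2 ] j6 0.73
move tool [-0.0005 -0.0012 -0.0006] turn -60.2
t 9.1167 tcp [0.5809 0.0786 0.0823] yaw 27.9 tilt [ 1.0e-04  1.6e-03 -1.0e+00] gap 0.0139 grip 111.1 F [-2.3  2.8  6.2] M [0.59 0.67 0.21] j6 1.08
move tool [-0.0014 -0.0008  0.0003] turn 5.9
```

```bash
python3 -m jog '[[1,0,0,0.0003,3],[1,0,0,0,3],[1,0,0,0,2],[1,0,0,0,0],[1,0,0,0,0]]' >/dev/null
python3 - <<'E'
from h import *
rel(.5808,.077,.082,20)
c=cam('scene'); u,v=map(int,proj(c,(.5808,.077,.07)))
cv2.imwrite('pics/e1.png',cv2.resize(c['img'][v-34:v+34,u-45:u+45],None,fx=8.8,fy=8.8,interpolation=cv2.INTER_CUBIC))
E
python3 -m jog '[[1,0,0,0,0],[1,0,0,0,0],[1,0,0,0,0],[1,0,0,0,0],[1,0,0,0,0]]'
python3 -c "
from h import *
rel(.5808,.077,.082,20)"
```

```text
t 9.5333 tcp [0.5808 0.0787 0.082 ] yaw 20.1 tilt [-0.      0.0019 -1.    ] gap 0.0141 grip 111.1 F [-3.6  3.5  8.2] M [0.65 0.72 0.21] j6 1.22
move tool [-0.0016 -0.0006  0.    ] turn 0.1
clock: 10.0
tcp_pos: [0.5808, 0.0787, 0.082]
orientation: [-0.001, 0.573, 0.82, 0.001]
wrist_force: [-3.2, 3.2, 6.4]
finger_gap: 0.014
grip_force: 111.1
t 10.0 tcp [0.5808 0.0787 0.082 ] yaw 20.1 tilt [ 0.      0.0019 -1.    ] gap 0.0140 grip 111.1 F [-3.2  3.2  6.4] M [0.68 0.7  0.23] j6 1.22
move tool [-0.0016 -0.0006  0.    ] turn 0.1
```

View pics/e1.png

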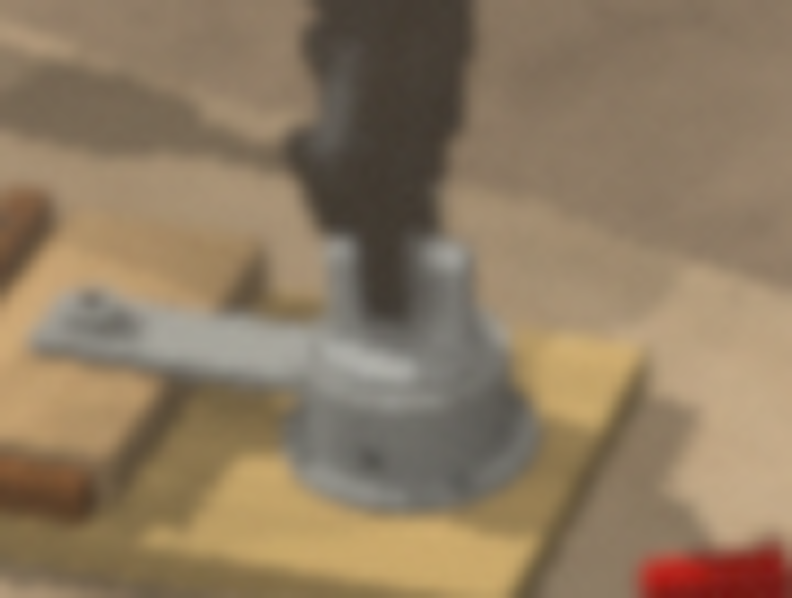

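The crop shows the flange (395,350) down on the collar rim and the bar turned a quarter turn, in line with the bush arm. The moment of about 0.22 N m matches the blade spring near its stop, and the pose is steady. I hand it in.

```bash
python3 -c "
from h import *
print(env.hand_in())"
```

```text
the job is handed in; nothing more can be done
None
```

The job is handed in with the bayonet plug pushed down in the socket, twisted 88° clockwise and still held at about 111 N; the hand-in gave no verdict, and the round-knobbed plug, jar and offcut were not touched as far as I could tell, though I did not re-measure them.

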